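# Close the filter unit's access panel and hold it shut

## Task

The green access panel of the wine filter unit stands proud on its gasket because its orange quarter-turn fastener is not lined up. Turn the fastener clockwise until its slot lines up with the white marks on the panel, then push the panel down until it is flush with the steel frame, and finish while still holding it pressed there: do not let go. Leave the bottle, the jug and the calculator where they are.

Things in the scene. Friction and masses are not known exactly. Their poses are not given: they have to be found in the camera images.
- unit: Wine filter unit, fixed to the bench: grey body 200 (x) x 260 (y) mm, stainless frame (rim 18 mm wide) round its top, 100 mm above the bench, enclosing the panel. A round pump head 80 mm wide reaches 45 mm beyond its +y end, its port to 94 mm height. Nothing of it rises above the panel and fastener. Origin: centre of its underside; z up.
- panel (a joint): How far the green panel (160 x 220 mm, centred on the unit, guided straight up and down) is pressed down, m: 0 = 8 mm proud of the frame (face 108 mm above the bench), 0.008 = home, flush. The gasket pushes back with about 3 N at first, 9 N when home, and lifts it again if let go. With the fastener over 0.2 rad out of line, its key hits the frame and the panel goes down only about 2 mm.
- press_pad (a point): Centre of the yellow ring-and-dot (48 mm) on the panel's upper face, 55 mm from the panel's centre towards the unit's -y: a good flat place to push down with closed fingers (any other place on the panel is as good). Moves with the panel.
- fastener (a joint): Angle of the fastener, rad, counter-clockwise positive seen from above: 0 = grip bar and slot in line with the white marks (along the unit's y), key over its opening. It starts at 0.6 to 1.35, so turn it clockwise by that angle. Stiff (0.04 N m), stays where left; no catch at 0, stops only at -0.6 and 1.6.
- fastener_grip (a point): Point on the fastener's axis at grip height, 27 mm above the panel's face, 50 mm from the panel's centre towards the unit's +y. The orange grip bar is 36 mm long (point's y axis), 11 mm thick (x axis), 5 to 33 mm above the panel's face, on a dark flange 42 mm wide, 5 mm thick; a black slot runs along its top. z up; turns with the fastener.
- bottle: Amber glass bottle, 64 mm wide, 150 mm tall, loose on the bench beyond the unit's pump-head end. Origin: centre of its underside. To be left alone.
- jug: White plastic measuring jug, mug-shaped with a side handle, 80 mm wide, 100 mm tall, loose on the bench beyond the unit's other end. Origin: centre of its underside. To be left alone.
- calculator: Grey pocket calculator, 75 x 140 x 16 mm, lying loose on the unit's far (+x) side. Origin: centre of its underside. To be left alone.

How it is judged:
By the outcome, as a careful person would: the job done as asked, in the order asked, and still so for the second after the job is handed in, while the arm keeps its last pose, push and grip.
It also fails if it takes over 42 s, if anything falls off the work surface, if the arm or the gripper's body presses on something with over 40 N, if the wrist force passes 120 N, or if a joint passes its speed limit or range.

## Robot

A 7-joint arm with a two-finger parallel gripper is mounted at the origin on the work surface. World frame = base frame: x ahead of the robot, y to its left, z up, the work surface at z = 0. Lengths are in m, angles in rad, forces in N, time in s.
With the tool pointing down it reaches from about 0.425 to 0.925 m from the base axis. Payload 6.8 kg.
Tool frame: the origin (TCP) lies between the finger pads; the fingertips stand 17 mm ahead of it and the grasp point (between the pads) lies 2 mm behind it; z points along the fingers, x is the direction in which the jaws open and shut, and the axes are right-handed (so a half turn about z gives the same grasp; the last joint's range is limited). The gripper opens to 85 mm and grips with 20 to 120 N. Pads are 22 mm wide; open, the fingers measure 114 mm over their backs; the gripper's body (76 mm by 85 mm) begins 54 mm behind the grasp point. The pads swing forward as they close: fully open they stand 13 mm farther back than shut.
Start: joints at [-1.318, 0.477, 0.022, 1.555, -0.011, 1.109, -0.083], TCP at [0.238, 0.632, 0.214] pointing down, gripper open.
Joint ranges: [-2.96, 2.96], [-0.34, 2.1], [-1.41, 1.46], [0.24, 2.44], [-1.37, 4.51], [0.17, 1.92], [-2.96, 2.96]. Speed limits (rad/s): [2.39, 2.39, 3.14, 3.14, 3.14, 3.14, 3.14].

## Interface

Orientations are given as a unit quaternion [w, x, y, z].
In Python, from station import readout, read_camera, get_calibration, bot, models gives the robot as it stands.
- The arm moves only by the tool carry_out, never from a script. Its argument "deltas" is a list of rows, each a list of 2 entries, a list of its own where there are three numbers: the shift along the tool's x, y, z in cm, then the turn about the tool's z in degrees. A call has 1 to 10 rows; each row is the pose to reach, as a shift and turn from the pose measured when the call began, along the tool's axes at that moment; what a row does not reach only later rows make up. A row lasts 1/8 s, in which the tool goes at most 62.5 mm and 10.7 degrees, less where a joint would pass 70% of its speed; a pose out of reach is approached as far as the arm can. A call with a gripper value outside its range is refused whole. "hand" is the opening, from 0 (shut) to 1 (fully open), set as the call begins (left out, the last holds). The fingers move at their own pace and stop on an object; "newtons" is the grip in N (left out, the last holds). Time passes only in rows, so rows that repeat a pose let the fingers close. It gives the time, the measured TCP pose, the force and the opening at its end, in the units of the state.
- readout.get_obs(): the state, without advancing time (a new reading comes with each control period).
- read_camera(name): name is "scene" or "top" or "wrist"; returns the picture (420x560x3 uint8, red, green, blue); there is no depth.
- get_calibration(name): a dict with "fov_y" (degrees; the focal length in pixels is half the picture's height over the tangent of half this angle, whatever the lens; pixels are square), "cx", "cy" (the principal point, pixels), "D" ([k1, k2, p1, p2, k3] as OpenCV has them; the pictures are not rectified), "world_from_camera" (4x4, takes a point from camera to world coordinates). Camera axes: x right, y down, z forward; pixel columns grow to the right and rows downward; lengths in m; the calibration is good to about 2 mm. A picture is of the moment at which its call begins: read the wrist's pose just before it. get_calibration takes no time and is no camera call; for the wrist camera it gives the pose at the moment of the call.
- bot.hand_in(): hands the job in, once; it reports no verdict.
Trained networks look in the newest picture that a camera, given by its name, has taken for a name from the list of things; names that differ only in an ending like _2 or _b are one class to them, and where a whole thing is asked for, a point or a joint stands for the part that bears it (a point fixed in the world has none). Each returns a list of dicts, best first, with "score" (0 to 1); they miss things now and then, are a little off and sometimes report something else, mostly with a low value. They report only what shows in the picture. A call takes as long as a camera call.
- models.spot_in(query, camera): "centre" ([row, column] in pixels, amid what is visible of it).
The state is a dict: "t": time; "q": joint angles; "joint_vel": joint speeds; "joint_torque": joint torques, N m; "eef_pos": TCP position; "tool_rot": TCP orientation; "contact_force": force on the tool from outside, world axes, zero at the start; "torque": the same for the moment, N m; "gripper_width": opening from 0.0 (shut) to 1.0 (fully open).
Only numpy, scipy, OpenCV 4.12 (cv2) and the standard library are available. Lean on these libraries where they do the work, as an engineer would, in place of code of your own. Each camera call takes 0.05 s, during which the arm holds its last target. There are 200 camera calls.

## Working session

There is one attempt and no reset: what is moved stays moved. The work goes in short steps, Python scripts to look and compute and a tool call to move; the robot and the scene stay as the last step left them, time stands still between calls to the robot, and variables do not carry over. Pictures are saved under pics/ and viewed, about 8 in all and at most 12, crops included, and the job is handed in when it is done.

Besides the shell and the picture viewer there is one more tool, called after ">>>" in YAML: its name, and indented under it one key for each argument. carry_out: Moves the arm, as the interface text tells. Its arguments: {"type":"object","properties":{"deltas":{"type":"array"},"hand":{"type":"number"},"newtons":{"type":"number"}},"required":["deltas"]}

```bash
mkdir -p pics; cat > h.py <<'E'
import numpy as np, cv2
from station import readout, read_camera, get_calibration, bot, models
def K(c):
    f=210/np.tan(np.radians(c['fov_y'])/2); return np.array([[f,0,c['cx']],[0,f,c['cy']],[0,0,1]])
def ray(c,px,z):
    "px = (col,row) list -> world points on plane z"
    u=cv2.undistortPoints(np.array(px,float).reshape(-1,1,2),K(c),np.array(c['D'],float)).reshape(-1,2)
    T=np.array(c['world_from_camera']); d=np.c_[u,np.ones(len(u))]@T[:3,:3].T; o=T[:3,3]
    return o+d*((z-o[2])/d[:,2])[:,None]
def snap(n,f):
    c=get_calibration(n); im=read_camera(n); cv2.imwrite('pics/'+f,im[:,:,::-1]); return c,im
E
python3 - <<'E'
from h import *
np.set_printoptions(precision=4,suppress=True)
o=readout.get_obs(); print(o['t'],o['eef_pos'],o['tool_rot'],o['contact_force'],o['gripper_width'])
ims=[]
for n in('top','wrist'):
    c,im=snap(n,n+'0.png')
    for q,z in(('fastener_grip',.135),('press_pad',.108),('panel',.108),('bottle',.07),('jug',.05),('calculator',.016)):
        r=models.spot_in(q,n)[:2]
        for k in r: print(n,q,round(k['score'],2),np.round(k['centre']),ray(c,[k['centre'][::-1]],z)[0])
print(readout.get_obs()['t'])
E
```

```text
0.0 [0.2381 0.6309 0.2132] [ 0.0006  0.8225  0.5688 -0.0007] [0.0415 0.1924 0.0641] 1.002438337096676
top fastener_grip 0.63 [216. 252.] [0.5968 0.1219 0.135 ]
top fastener_grip 0.43 [218. 172.] [0.5935 0.3138 0.135 ]
top panel 0.63 [218. 274.] [0.5933 0.0713 0.108 ]
top panel 0.59 [250. 378.] [ 0.515  -0.1819  0.108 ]
top bottle 0.9 [219. 172.] [0.5933 0.3297 0.07  ]
top jug 0.72 [250. 374.] [ 0.5146 -0.1858  0.05  ]
top jug 0.3 [217. 272.] [0.5984 0.076  0.05  ]
top calculator 0.86 [147. 277.] [0.7902 0.0632 0.016 ]
top calculator 0.39 [219. 275.] [0.5955 0.0691 0.016 ]
0.7
```

View pics/top0.png

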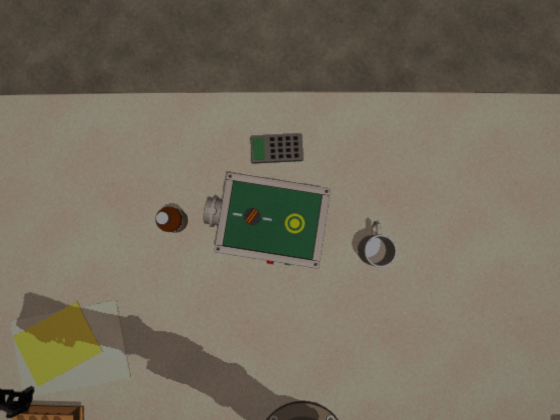

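View pics/wrist0.png

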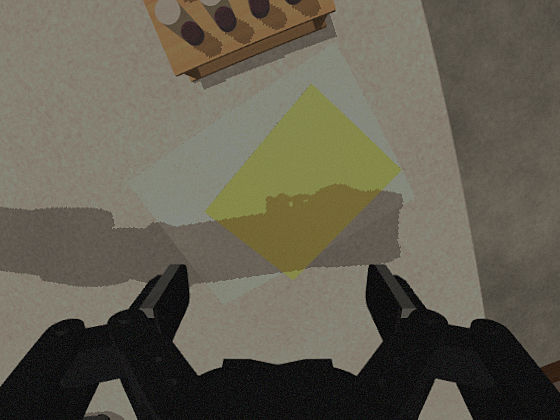

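The top picture shows the fastener at about (252,216), the press pad at (294,223), the pump head and bottle to the left, the jug to the right and the calculator above. The wrist camera does not see the unit yet.

```bash
python3 - <<'E'
from h import *
np.set_printoptions(precision=4,suppress=True)
c=get_calibration('top'); im=cv2.imread('pics/top0.png'); hsv=cv2.cvtColor(im,cv2.COLOR_BGR2HSV)
m=cv2.inRange(hsv,(24,120,100),(35,255,255)); m[:, :260]=0; m[:,330:]=0; m[:180]=0;m[250:]=0
y,x=np.nonzero(m); pad=ray(c,[((x.min()+x.max())/2,(y.min()+y.max())/2)],.108)[0]
m=cv2.inRange(hsv,(3,120,80),(20,255,255)); m[:, :235]=0; m[:,270:]=0; m[:200]=0;m[235:]=0
y,x=np.nonzero(m); P=ray(c,np.c_[x,y],.141); f=P.mean(0); w,v=np.linalg.eigh(np.cov((P-f)[:,:2].T)); 
d=f-pad; print(len(x),pad,f,'dist',np.hypot(*d[:2]),'unit y dir deg',np.degrees(np.arctan2(d[1],d[0])),'bar dir',np.degrees(np.arctan2(v[1,1],v[0,1]))%180,w)
o=readout.get_obs(); W=np.array(get_calibration('wrist')['world_from_camera'])
from scipy.spatial.transform import Rotation as R
q=o['tool_rot']; T=R.from_quat([*q[1:],q[0]]).as_matrix(); print(T.T@(W[:3,3]-o['eef_pos'])); print(T.T@W[:3,:3])
E
```

```text
65 [0.5816 0.0206 0.108 ] [0.5983 0.1246 0.141 ] dist 0.10532150488376595 unit y dir deg 80.91091945426908 bar dir 143.48208611861898 [0.     0.0001]
[-0.0001 -0.0764 -0.1606]
[[ 1.     -0.0011 -0.0008]
 [ 0.0013  0.9534  0.3016]
 [ 0.0005 -0.3016  0.9534]]
```

>>> carry_out:
  deltas:
    - [[-3, 4.5, -2], 2]
    - [[-6.5, 9.7, -2], 4]
    - [[-10, 15, -2], 6]
    - [[-13.5, 20, -2], 8]
    - [[-17, 25.3, -2], 10]
    - [[-20.5, 30.5, -2], 12]
    - [[-24, 35.7, -2], 14]
    - [[-27.5, 40.9, -2], 15.8]
    - [[-31.2, 46.4, -2], 15.8]
    - [[-34.75, 51.6, -2], 15.8]
  hand: 0.6
  newtons: 40

```text
t: 1.95
eef_pos: [0.5961, 0.1275, 0.2346]
tool_rot: [-0.0, 0.893, 0.451, 0.0]
contact_force: [0.0, 0.4, 0.1]
gripper_width: 0.601
```

```bash
python3 - <<'E'
from h import *
np.set_printoptions(precision=4,suppress=True)
for i in range(4): read_camera('top')
c,im=snap('wrist','w1.png'); o=readout.get_obs(); print(o['t'],o['eef_pos'],o['tool_rot'],o['contact_force'],o['q'][6])
for q,z in(('fastener_grip',.135),('press_pad',.108)):
    for k in models.spot_in(q,'wrist')[:2]: print(q,round(k['score'],2),np.round(k['centre']),ray(c,[k['centre'][::-1]],z)[0])
E
```

```text
2.2 [0.5949 0.1294 0.2341] [-0.0004  0.8929  0.4502 -0.0001] [-0.1458  0.361  -0.4937] 0.7264453543473869
fastener_grip 0.73 [199. 275.] [0.5919 0.1276 0.135 ]
press_pad 0.9 [208. 241.] [0.5849 0.0909 0.108 ]
```

View pics/w1.png

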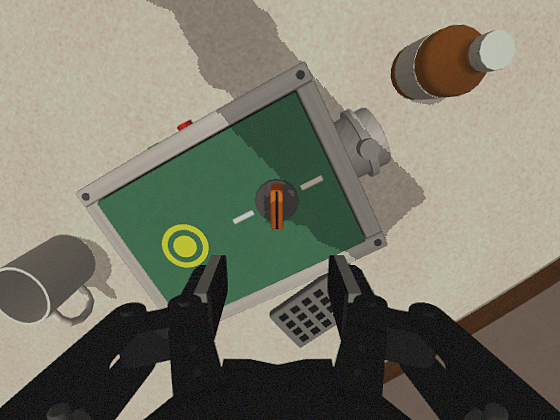

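Wrist view: the bar's top is at about (277,208) and points along the image's columns, parallel to the fingers. The white marks are at (243,217) and (312,182), the pad at (185,245). The network's pad spot is off, so I'll measure by colour.

```bash
cat >> h.py <<'E'
def axis(P):
    m=P.mean(0); w,v=np.linalg.eigh(np.cov((P-m)[:,:2].T)); return m,np.degrees(np.arctan2(v[1,1],v[0,1]))%180
def measure(c,im,zp=.108,roi=(0,260,0,560)):
    "pad, marks (world line angle), bar"
    hsv=cv2.cvtColor(im,cv2.COLOR_RGB2HSV); r=np.zeros(hsv.shape[:2],np.uint8); r[roi[0]:roi[1],roi[2]:roi[3]]=255
    def big(lo,hi,n,a,b):
        m=cv2.inRange(hsv,lo,hi)&r; k,l,s,ce=cv2.connectedComponentsWithStats(m)
        return [(i,s[i],np.argwhere(l==i)[:,::-1]) for i in sorted(range(1,k),key=lambda i:-s[i,4])[:n] if a<s[i,4]<b]
    return big
E
python3 - <<'E'
from h import *
np.set_printoptions(precision=4,suppress=True)
from scipy.spatial.transform import Rotation as R
c=get_calibration('wrist'); im=cv2.imread('pics/w1.png')[:,:,::-1].copy()
b=measure(c,im,roi=(150,270,150,340))
y=b((24,130,90),(34,255,255),3,30,5000); print('yellow',[s for _,s,_ in y])
px=np.vstack([p for *_,p in y]); pad=ray(c,[(px.min(0)+px.max(0))/2],.108)[0]
w=b((0,0,130),(180,60,255),6,30,400); print('white',[s for _,s,_ in w])
mk=[ray(c,[p.mean(0)],.108)[0] for *_,p in w]; print(mk)
o=b((3,140,90),(18,255,255),3,60,3000); print('orange',[s for _,s,_ in o])
print('pad',pad); 
px=np.vstack([p for *_,p in o]); print('bar px',px.min(0),px.max(0),'top est',ray(c,[px.mean(0)],.139)[0], 'dir',axis(ray(c,px,.141))[1])
cv2.imwrite('pics/w1c.png',cv2.resize(im[150:260,220:340,::-1],None,fx=6,fy=5.4,interpolation=cv2.INTER_CUBIC))
E
```

```text
yellow [array([162, 224,  47,  44, 684], dtype=int32), array([173, 236,  24,  21, 394], dtype=int32)]
white [array([150, 150,  34,  19, 337], dtype=int32), array([304, 259,  25,  11, 143], dtype=int32), array([233, 210,  21,  14, 126], dtype=int32), array([301, 176,  22,  14, 104], dtype=int32)]
[array([0.4997, 0.0658, 0.108 ]), array([0.6816, 0.1211, 0.108 ]), array([0.5923, 0.0906, 0.108 ]), array([0.6037, 0.1643, 0.108 ])]
orange [array([270, 184,  13,  45, 470], dtype=int32)]
pad [0.5816 0.0236 0.108 ]
bar px [270 184] [282 228] top est [0.5949 0.1295 0.139 ] dir 144.56007836582228
```

View pics/w1c.png

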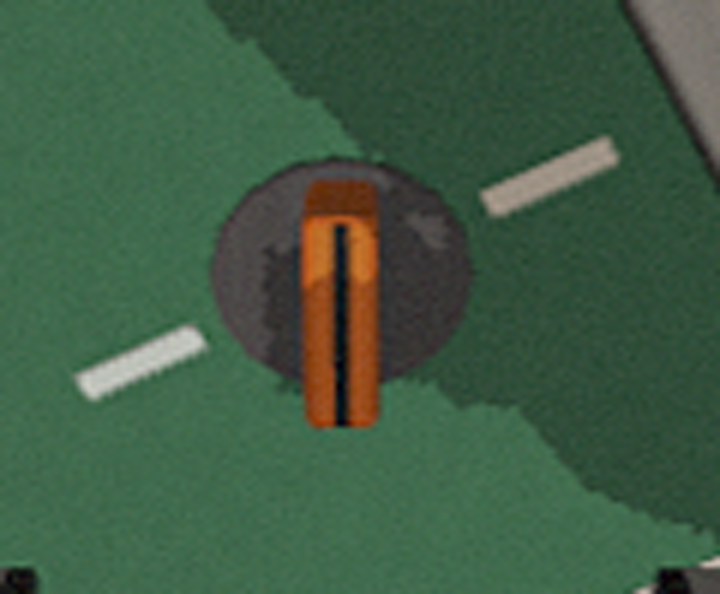

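>>> carry_out:
  deltas:
    - [[0, 0.35, 2], 0]
    - [[0, 0.35, 4], 0]
    - [[0, 0.35, 6], 0]
    - [[0, 0.35, 8], 0]
    - [[0, 0.35, 9], 0]
    - [[0, 0.35, 9.6], 0]
    - [[0, 0.35, 10], 0]
    - [[0, 0.35, 10], 0]
  hand: 0.5

```text
t: 3.3
eef_pos: [0.5972, 0.129, 0.1343]
tool_rot: [-0.001, 0.892, 0.452, 0.0]
contact_force: [-0.1, -0.4, 0.5]
gripper_width: 0.504
```

>>> carry_out:
  deltas:
    - [[0, 0, 0], 0]
    - [[0, 0, 0], 0]
    - [[0, 0, 0], 0]
    - [[0, 0, 0], 0]
    - [[0, 0, 0], 0]
    - [[0, 0, 0], 0]
  hand: 0
  newtons: 40

```text
t: 4.05
eef_pos: [0.5972, 0.129, 0.1343]
tool_rot: [-0.0, 0.892, 0.452, 0.0]
contact_force: [-0.1, 0.5, 0.3]
gripper_width: -0.0
```

```bash
python3 - <<'E'
from h import *
np.set_printoptions(precision=4,suppress=True)
c,im=snap('wrist','w2.png'); o=readout.get_obs(); print(o['t'],o['eef_pos'],o['tool_rot'],o['contact_force'],o['torque'],o['gripper_width'])
E
```

```text
4.1 [0.5972 0.129  0.1343] [-0.0005  0.8923  0.4515  0.0001] [ 1.0074  0.2062 -0.1073] [-0.0143  0.07    0.0348] 0.002639082705769576
```

View pics/w2.png

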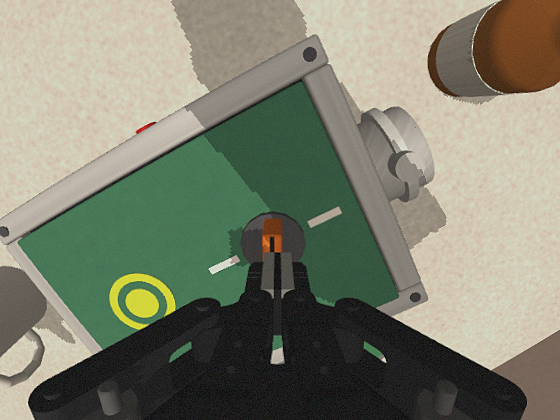

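```bash
python3 - <<'E'
from h import *
np.set_printoptions(precision=4,suppress=True)
im=cv2.imread('pics/w2.png'); cv2.imwrite('pics/w2c.png',cv2.resize(im[200:350,200:350],None,fx=4,fy=4,interpolation=cv2.INTER_CUBIC))
c=get_calibration('wrist'); T=np.linalg.inv(np.array(c['world_from_camera']))
P=np.array([[.598,.1275,.141],[.598,.1275,.108],[.5972,.129,.1343],[.5972,.129,.117]])
print(cv2.projectPoints((P@T[:3,:3].T+T[:3,3]),np.zeros(3),np.zeros(3),K(c),np.array(c['D'],float))[0].reshape(-1,2))
c=get_calibration('wrist'); 
E
```

```text
[[275.8156 259.2335]
 [275.9994 236.2275]
 [277.1376 251.4716]
 [277.1261 239.505 ]]
```

View pics/w2c.png

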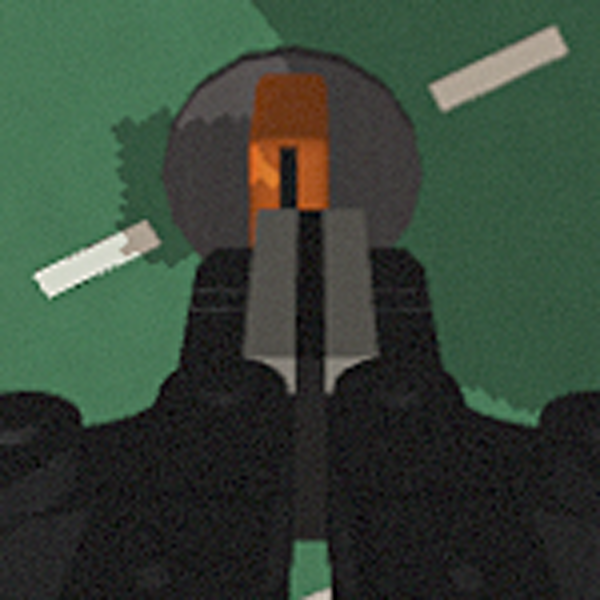

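The crop shows the bar at crop cols 250–328 running under the shut fingers (cols 250–375, tip edge at row 210). The opening reads 0, so the bar was not gripped. The scene camera should show where the fingertips are relative to the bar.

```bash
python3 - <<'E'
from h import *
np.set_printoptions(precision=4,suppress=True)
c,im=snap('scene','s2.png'); T=np.linalg.inv(np.array(c['world_from_camera']))
P=np.array([[.598,.1275,.141],[.598,.1275,.108],[.5972,.129,.1343],[.5972,.129,.117]])
p=cv2.projectPoints((P@T[:3,:3].T+T[:3,3]),np.zeros(3),np.zeros(3),K(c),np.array(c['D'],float))[0].reshape(-1,2); print(p, np.array(c['world_from_camera'])[:3,3])
x,y=np.clip(p.mean(0).astype(int),[60,50],[500,370]); cr=cv2.resize(im[y-50:y+50,x-60:x+60,::-1],None,fx=6,fy=6,interpolation=cv2.INTER_CUBIC); print(x-60,y-50)
cv2.imwrite('pics/s2c.png',cr)
E
```

```text
[[305.3387 177.7562]
 [304.9883 187.7901]
 [305.5551 179.5434]
 [305.3686 184.8068]] [ 1.3344 -0.3875  0.6904]
245 132
```

View pics/s2c.png

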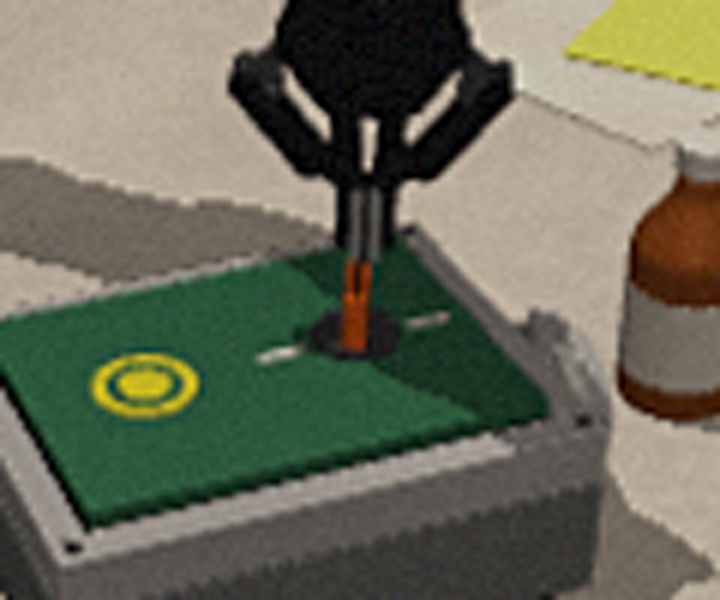

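The scene crop shows the shut fingertips at about crop row 258, on top of the bar. The stated geometry puts them at row 317, so the real tips sit about 3 cm behind where the readout implies. I'll open, shift 2.5 mm to centre, lower about 2 cm while watching the force, and grip again.

>>> carry_out:
  deltas:
    - [[0, 0, -0.5], 0]
    - [[-0.25, 0.1, -0.5], 0]
    - [[-0.25, 0.1, -0.5], 0]
    - [[-0.25, 0.1, 0], 0]
    - [[-0.25, 0.1, 0.5], 0]
    - [[-0.25, 0.1, 1], 0]
    - [[-0.25, 0.1, 1.4], 0]
    - [[-0.25, 0.1, 1.7], 0]
    - [[-0.25, 0.1, 2], 0]
    - [[-0.25, 0.1, 2], 0]
  hand: 0.5

```text
t: 5.4
eef_pos: [0.5964, 0.1264, 0.1141]
tool_rot: [-0.001, 0.892, 0.452, -0.0]
contact_force: [-0.0, 0.4, -0.6]
gripper_width: 0.497
```

>>> carry_out:
  deltas:
    - [[0, 0, 0], 0]
    - [[0, 0, 0], 0]
    - [[0, 0, 0], 0]
    - [[0, 0, 0], 0]
    - [[0, 0, 0], 0]
  hand: 0

```text
t: 6.02
eef_pos: [0.5963, 0.1262, 0.1142]
tool_rot: [-0.0, 0.892, 0.451, -0.0]
contact_force: [-1.4, -0.9, 1.8]
gripper_width: 0.11
```

Gripped: the opening stopped at 0.11. Now the clockwise turn.

>>> carry_out:
  deltas:
    - [[0, 0, 0], 8]
    - [[0, 0, 0], 16]
    - [[0, 0, 0], 24]
    - [[0, 0, 0], 32]
    - [[0, 0, 0], 40]
    - [[0, 0, 0], 48]
    - [[0, 0, 0], 56]
    - [[0, 0, 0], 62.5]
    - [[0, 0, 0], 62.5]
    - [[0, 0, 0], 62.5]

```text
t: 7.28
eef_pos: [0.5989, 0.1272, 0.1145]
tool_rot: [-0.001, 0.997, -0.077, 0.002]
contact_force: [6.7, 0.8, -5.2]
gripper_width: 0.111
```

```bash
python3 - <<'E'
from h import *
np.set_printoptions(precision=4,suppress=True)
c,im=snap('wrist','w3.png'); o=readout.get_obs(); q=o['tool_rot']; print(o['t'],o['eef_pos'],2*np.degrees(np.arctan2(q[2],q[1])),o['contact_force'],o['torque'],o['gripper_width'])
E
```

```text
7.325 [0.5989 0.1272 0.1145] -8.793096457787618 [ 6.2913  0.9569 -4.8462] [ 0.2161 -1.4213 -0.0229] 0.11223257899832799
```

>>> carry_out:
  deltas:
    - [[0, 0, 0], 0]
    - [[0, 0, 0], 0]
    - [[0, 0, 0], 0]
    - [[0, 0, -2], 0]
    - [[0, 0, -5], 0]
    - [[0, 0, -8], 0]
    - [[0, 0, -10], 0]
    - [[0, 0, -12], 0]
    - [[0, 0, -12], 0]
  hand: 0.5

```text
t: 8.45
eef_pos: [0.5996, 0.1269, 0.2372]
tool_rot: [-0.002, 0.997, -0.077, 0.004]
contact_force: [-0.4, -0.8, 0.5]
gripper_width: 0.502
```

```bash
python3 - <<'E'
from h import *
np.set_printoptions(precision=4,suppress=True)
read_camera('top');read_camera('top')
c,im=snap('wrist','w4.png'); o=readout.get_obs(); q=o['tool_rot']; print(o['t'],o['eef_pos'],2*np.degrees(np.arctan2(q[2],q[1])),o['contact_force'])
b=measure(c,im,roi=(120,300,0,560))
for n,l,h,a in(('white',(0,0,110),(180,70,255),60),('orange',(3,140,60),(18,255,255),60),('yellow',(24,130,60),(34,255,255),60)):
    for _,s,p in b(l,h,8,a,3000):
        m,d=axis(ray(c,p,.141 if n=='orange' else .108)); print(n,s,m,d)
cv2.imwrite('pics/w4c.png',cv2.resize(im[120:300,160:400,::-1],None,fx=3.3,fy=3.3,interpolation=cv2.INTER_CUBIC))
E
```

```text
8.6 [0.5979 0.127  0.2341] -8.786900440995055 [-1.0933 -0.1338 -1.2265]
white [ 191  120  174   12 1933] [0.6109 0.1915 0.108 ] 170.9905752744731
white [275 148   6  24 143] [0.6051 0.1606 0.108 ] 80.90170986000705
white [274 227   7  19 110] [0.5925 0.0852 0.108 ] 79.8877589843165
orange [271 182  14  46 477] [0.5997 0.1279 0.141 ] 81.41034347648782
yellow [255 274  45  26 382] [0.5842 0.0298 0.108 ] 170.190139618241
yellow [266 284  22  16 294] [0.5824 0.0206 0.108 ] 170.84801514496195
```

View pics/w4c.png

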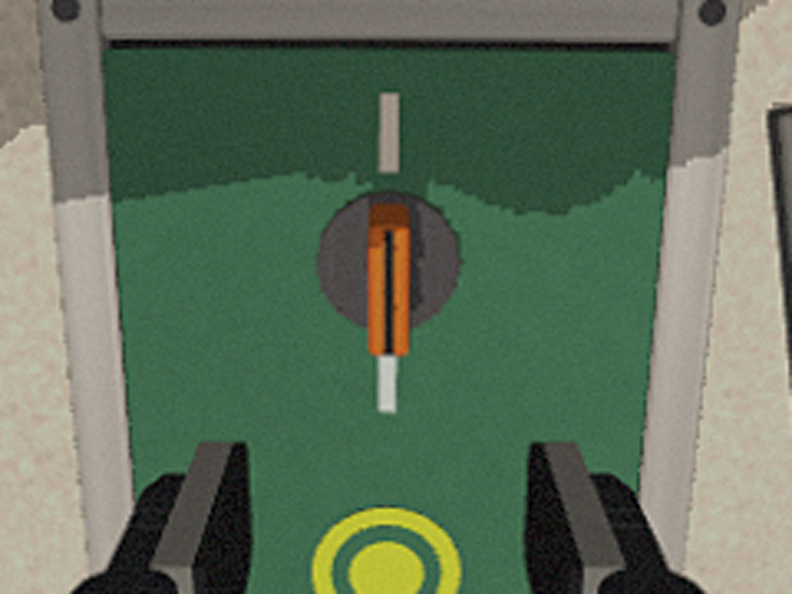

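The slot now lines up with the white marks: bar 81.4°, mark line about 80.5–81°, slot at crop col 388 and marks at cols 387–390. Next I'll shut the fingers, move over the pad (10.5 cm along tool y) and descend.

>>> carry_out:
  deltas:
    - [[0, 3.5, 0], 0]
    - [[0, 7, 0], 0]
    - [[0, 10.5, 0], 0]
    - [[0, 10.5, 3], 0]
    - [[0, 10.5, 6], 0]
    - [[0, 10.5, 9], 0]
    - [[0, 10.5, 11], 0]
    - [[0, 10.5, 12], 0]
    - [[0, 10.5, 12], 0]
  hand: 0

```text
t: 9.72
eef_pos: [0.5817, 0.0233, 0.1132]
tool_rot: [-0.0, 0.997, -0.077, 0.001]
contact_force: [0.7, 0.4, 0.4]
gripper_width: -0.002
```

>>> carry_out:
  deltas:
    - [[0, 0, 0.2], 0]
    - [[0, 0, 0.4], 0]
    - [[0, 0, 0.6], 0]
    - [[0, 0, 0.8], 0]
    - [[0, 0, 1], 0]
    - [[0, 0, 1], 0]

```text
t: 10.48
eef_pos: [0.5816, 0.0233, 0.103]
tool_rot: [-0.0, 0.997, -0.077, 0.001]
contact_force: [0.0, -0.3, 0.4]
gripper_width: -0.001
```

>>> carry_out:
  deltas:
    - [[0, 0, 0.2], 0]
    - [[0, 0, 0.4], 0]
    - [[0, 0, 0.6], 0]
    - [[0, 0, 0.8], 0]
    - [[0, 0, 0.8], 0]

```text
t: 11.1
eef_pos: [0.5815, 0.0233, 0.0948]
tool_rot: [-0.0, 0.997, -0.077, 0.001]
contact_force: [1.1, 0.1, -0.4]
gripper_width: -0.002
```

>>> carry_out:
  deltas:
    - [[0, 0, 0.1], 0]
    - [[0, 0, 0.2], 0]
    - [[0, 0, 0.3], 0]
    - [[0, 0, 0.4], 0]
    - [[0, 0, 0.4], 0]

```text
t: 11.72
eef_pos: [0.5815, 0.0233, 0.0909]
tool_rot: [-0.0, 0.997, -0.077, 0.001]
contact_force: [-0.0, 1.0, 1.2]
gripper_width: -0.001
```

>>> carry_out:
  deltas:
    - [[0, 0, 0.1], 0]
    - [[0, 0, 0.2], 0]
    - [[0, 0, 0.3], 0]
    - [[0, 0, 0.4], 0]
    - [[0, 0, 0.4], 0]

```text
t: 12.35
eef_pos: [0.5816, 0.0233, 0.0869]
tool_rot: [-0.0, 0.997, -0.077, 0.001]
contact_force: [-2.5, -0.2, 4.4]
gripper_width: 0.001
```

>>> carry_out:
  deltas:
    - [[0, 0, 0.1], 0]
    - [[0, 0, 0.2], 0]
    - [[0, 0, 0.3], 0]
    - [[0, 0, 0.4], 0]
    - [[0, 0, 0.4], 0]

```text
t: 12.98
eef_pos: [0.5816, 0.0233, 0.0831]
tool_rot: [-0.001, 0.997, -0.077, 0.001]
contact_force: [-1.9, 0.3, 6.7]
gripper_width: 0.001
```

>>> carry_out:
  deltas:
    - [[0, 0, 0.1], 0]
    - [[0, 0, 0.2], 0]
    - [[0, 0, 0.3], 0]
    - [[0, 0, 0.4], 0]
    - [[0, 0, 0.4], 0]

```text
t: 13.6
eef_pos: [0.5818, 0.0233, 0.0827]
tool_rot: [-0.002, 0.997, -0.077, 0.001]
contact_force: [-14.0, 0.6, 39.4]
gripper_width: -0.002
```

Hard stop reached at about 8 mm of travel, so I'll ease the push to about 18 N.

>>> carry_out:
  deltas:
    - [[0, 0, 0.15], 0]
    - [[0, 0, 0.15], 0]
    - [[0, 0, 0.15], 0]
    - [[0, 0, 0.15], 0]

```text
t: 14.1
eef_pos: [0.5817, 0.0233, 0.0829]
tool_rot: [-0.003, 0.997, -0.077, 0.001]
contact_force: [-8.3, 0.3, 22.1]
gripper_width: -0.0
```

```bash
python3 - <<'E'
from h import *
np.set_printoptions(precision=4,suppress=True)
c,im=snap('scene','s5.png'); o=readout.get_obs(); print(o['t'],o['eef_pos'],o['contact_force'])
cv2.imwrite('pics/s5c.png',cv2.resize(im[150:260,230:370,::-1],None,fx=5,fy=5,interpolation=cv2.INTER_CUBIC))
E
```

```text
14.15 [0.5817 0.0233 0.0829] [-7.9485  0.1642 21.081 ]
```

View pics/s5c.png

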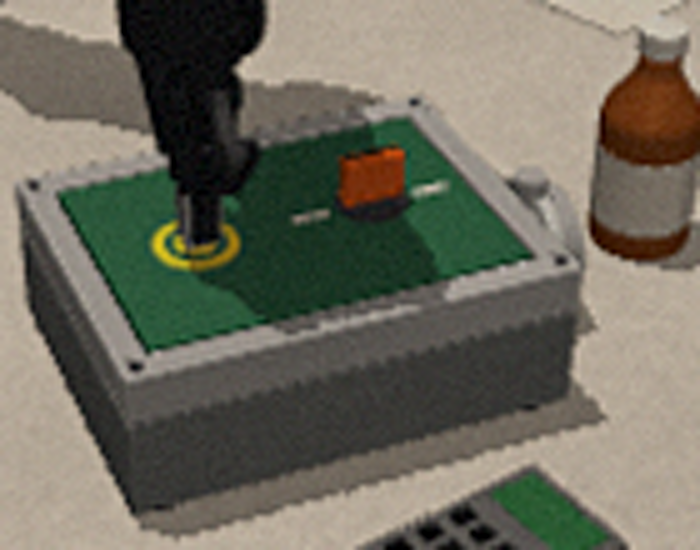

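The panel is flush: its near edge meets the frame all round with no step. The fingers are on the yellow pad at (197,245), the fastener is in line with the marks, and the bottle and calculator have not moved. The push holds at about 21 N.

```bash
python3 -c "
from station import bot
print(bot.hand_in())"
```

```text
the job is handed in; nothing more can be done
None
```

The fastener is lined up with the white marks and the panel is pressed flush. I handed the job in at about 14 s with the closed fingers still pushing on the yellow pad.

- **Turning the fastener:** I turned it 62.5° clockwise. Afterwards the bar measured 81.4° and the marks about 80.5–81°, so it is within about 1°.
- **Pressing the panel:** It went down about 8 mm to a hard stop, and the last picture shows no step at the frame. The push read 39 N for a moment at the stop, just under the 40 N limit. I eased it to about 21 N upwards (8 N sideways), which it still read just before hand-in.
- **What disagreed:** The fingertips were really about 3 cm behind where the stated TCP puts them. My first grip closed empty on top of the bar, so I lowered 2 cm and the second grip held.
- **Network error:** The network's spot for the press pad in the wrist picture was also wrong, so I located the pad by colour instead.
- **Other objects:** The bottle and calculator look unmoved in the last picture. The jug was outside that crop; I did not go near it.

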